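# Let the extruder plunger swing plumb and stand it in its sleeve

### The arm

A 6-joint arm with a two-finger parallel gripper is mounted at the origin on a cart in front of the work surface, level with it; the furniture and walls round the work are solid. World frame = base frame: x ahead of the robot, y to its left, z up, the work surface at z = 0. Lengths are in m, angles in degrees, forces in N, time in s.
With the tool pointing down it reaches from about 0.4 to 0.825 m from the base axis. Payload 7 kg.
Tool frame: the origin (TCP) lies on the centre line of the jaws, within the pads' length; the fingertips stand 8 mm ahead of it and the grasp point (between the pads) lies 11 mm behind it; z points along the fingers, y is the line along which they close (so a half turn about z gives the same grasp; the last joint's range is limited). The gripper opens to 88 mm and grips with 3 to 60 N. Pads are 19 mm wide; open, the fingers measure 130 mm over their backs; the gripper's body (78 mm by 193 mm) begins 47 mm behind the grasp point.
Start: joints at [-59.066, 20.546, 0.682, 0, -70.136, -16.507], TCP at [0.168, -0.654, 0.235] pointing down, gripper open.
Joint ranges: [-176.03, 176.03], [-82.01, 121.73], [-58.28, 71.71], [-173.87, 95.51], [-174.79, -0.11], [-173.66, 173.66]. Speed limits (degrees/s): [136.94, 136.94, 172.46, 180, 180, 180].

### API

Orientations are given as [roll, pitch, yaw] about the fixed x, y, z axes, in that order (R = Rz(yaw) Ry(pitch) Rx(roll)).
In Python, from plant import ctrl, vision gives the robot as it stands. The module is installed in compiled form; this text tells all that it offers.
- The arm moves only by the tool move_arm, never from a script. Its argument "moves" is one flat list of numbers, 7 for each row, row after row: the finger opening in cm, from 0 to 8.76, then the shift along the tool's x, y, z in cm, then the turn, a rotation vector about the tool's x, y, z in rad. A call has 1 to 8 rows; each row shifts and turns the commanded pose from where the row before left it, along the tool's axes as they then stand; what a row does not reach is not made up. A row lasts 1/10 s, in which the tool goes at most 50 mm and 8.59 degrees, less where a joint would pass 70% of its speed; a pose out of reach is approached as far as the arm can. A call with a gripper value outside its range is refused whole. The fingers move at their own pace and stop on an object; the grip force is fixed at half the most. Time passes only in rows, so rows that do not move let the fingers close. It gives the time, the measured TCP pose, the force, the opening and the grip force at its end, in the units of the state.
- ctrl.get_obs(): the state, without advancing time (a new reading comes with each control period).
- vision.snapshot(name): name is "side" or "top" or "wrist"; returns (picture, depth): 480x640x3 uint8, red, green, blue; 480x640 float32, m along the optical axis (not along the pixel's ray), 0 where there is no reading.
- vision.camera_model(name): a dict with "vertical_fov" (degrees; the focal length in pixels is half the picture's height over the tangent of half this angle, whatever the lens; pixels are square), "cx", "cy" (the principal point, pixels), "D" ([k1, k2, p1, p2, k3] as OpenCV has them; the pictures are not rectified), "cam_to_world" (4x4, takes a point from camera to world coordinates). Camera axes: x right, y down, z forward; pixel columns grow to the right and rows downward; lengths in m; the calibration is good to about 2 mm. A picture is of the moment at which its call begins: read the wrist's pose just before it. camera_model takes no time and is no camera call; for the wrist camera it gives the pose at the moment of the call.
- ctrl.close_job(): hands the job in; it is judged then, once.
The state is a dict: "clock": time; "joint_pos": joint angles; "qvel": joint speeds; "tau": joint torques, N m; "tool_pos": TCP position; "orientation": TCP orientation; "force": force on the tool from outside, world axes, zero at the start; "moment": the same for the moment, N m; "opening": finger opening in m; "gripper_force": force on a finger pad.
Only numpy, scipy, OpenCV 4.12 (cv2) and the standard library are available. Lean on these libraries where they do the work, as an engineer would, in place of code of your own. Each camera call takes 0.05 s, during which the arm holds its last target. There are 200 camera calls.

### The job

Pick the steel extruder plunger off its wooden cradle by the ends of the pin through its eye and lift it clear, then ease your grip so that it swings round and hangs plumb below your fingers, and take a firm grip of the pin again. Lower it upright into the wide sleeve (not the narrow one) until its disc stands on the sleeve's floor, without dropping it, and let go.

Things in the scene. Friction and masses are not known exactly. Their poses are not given: they have to be found in the camera images.
- plunger: steel plunger, 0.45 kg, 178 mm long: disc 48 mm across and 26 mm thick, round rod 10 mm thick, dark round eye (26 mm across, 12 mm thick). Origin: centre of the disc's flat end face; z runs along the rod to the eye. Centre of mass about 45 mm from the disc's face. Starts lying level in the fixed wooden cradle, which ends 45 mm short of the eye's middle. It stands steadily on its disc.
- pin (a point): middle of the cross pin through the plunger's eye, 165 mm from the disc's face, 55 mm above the bench at the start. The pin, 7 mm thick and 32 mm long, lies level along x and sticks out 10 mm each side: pinch its two small flat ends from above. Pinched hard (70 N or more) it binds short of plumb; eased to 10-15 N the plunger swings on it to within 5 degrees; below about 6 N it slips out.
- wide_sleeve: fixed aluminium tube open at the top, 92 mm across outside, bore 84 mm, rim 85 mm above the bench, floor inside 8 mm above the bench; round dark foot flange 124 mm across, 5 mm thick. Origin under its centre on the bench, z up. The plunger is kept in it.
- narrow_sleeve: the same kind of fixed tube but 44 mm across outside, bore 36 mm, rim 85 mm above the bench, foot 76 mm across: too narrow for the plunger's disc. Origin under its centre on the bench.
Things that resemble listed ones, but are neither listed nor needed, are in the scene too. Leave any purple or yellow look-alike of the wide_sleeve alone.

How it is judged:
By the outcome, as a careful person would: the job done as asked, in the order asked, and still so for the second after the job is handed in, with the robot touching nothing.
It also fails if it takes over 61 s, if anything falls off the work surface, if the arm or the gripper's body presses on something with over 40 N, if the wrist force passes 120 N, or if a joint passes its speed limit or range.

## Working session

There is one attempt and no reset: what is moved stays moved. The work goes in short steps, Python scripts to look and compute and a tool call to move; the robot and the scene stay as the last step left them, time stands still between calls to the robot, and variables do not carry over. Pictures are saved under pics/ and viewed, at most 10 in all, crops included, and the job is handed in when it is done.

Besides the shell and the picture viewer there is one more tool, called after "Emit:" as name(argument=value, ...) on one line, values as JSON. move_arm: Moves the arm, as the interface text tells. Its arguments: {"type":"object","properties":{"moves":{"type":"array"}},"required":["moves"]}

```bash
mkdir -p pics; python3 - <<'E'
from plant import ctrl, vision
import cv2,numpy as np
for n in("side","top"):
    p,d=vision.snapshot(n); np.savez(f"pics/{n}.npz",p=p,d=d); cv2.imwrite(f"pics/{n}.png",p[...,::-1])
    m=vision.camera_model(n); print(n,m["vertical_fov"],m["cx"],m["cy"],m["D"]); print(np.round(m["cam_to_world"],3))
o=ctrl.get_obs(); print(o)
E
```

```text
side 57.95906268183056 319.3473570678989 229.4232258868712 [-0.01453475  0.          0.          0.          0.        ]
[[-0.997 -0.039  0.071  0.397]
 [-0.08   0.604 -0.793  0.773]
 [-0.012 -0.796 -0.605  0.646]
 [ 0.     0.     0.     1.   ]]
top 42.136401569177806 322.65124557443283 240.61248844397355 [-0.07007102  0.          0.          0.          0.        ]
[[ 0.026 -0.986  0.166  0.201]
 [-1.    -0.026  0.002  0.009]
 [ 0.002 -0.166 -0.986  1.64 ]
 [ 0.     0.     0.     1.   ]]
{'clock': 0.1, 'joint_pos': array([-5.90653990e+01,  2.05870769e+01,  6.39362536e-01, -1.67462157e-02,
       -7.01353340e+01, -1.65081495e+01]), 'qvel': array([-0.02186681,  0.00546087,  0.03437727,  0.02941029, -0.00351296,
       -0.03280105]), 'tau': array([-5.49793804e-04, -5.84164453e+01,  2.93753010e+01,  7.01541334e+00,
        1.02334691e-02, -6.45021896e-05]), 'tool_pos': array([ 0.16804883, -0.65331549,  0.23372493]), 'orientation': array([ 1.79915901e+02, -8.50593597e-03, -1.65579244e+02]), 'force': array([ 0.02268903,  0.13930874, -0.73113506]), 'moment': array([ 0.02444245,  0.02205468, -0.04937598]), 'gripper_force': 0.0, 'opening': 0.08764374563964118}
```

View pics/side.png

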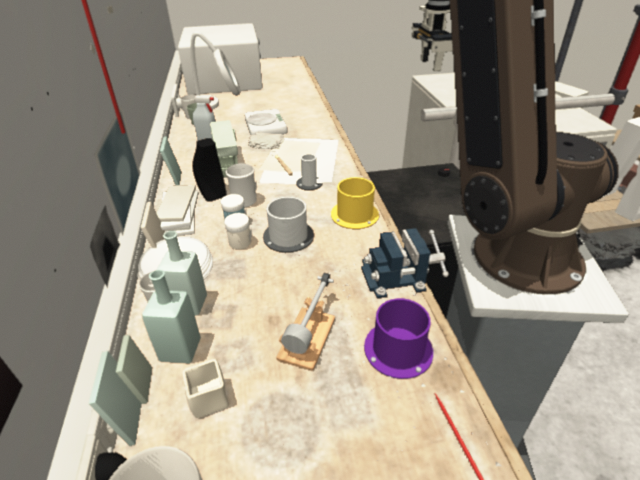

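View pics/top.png

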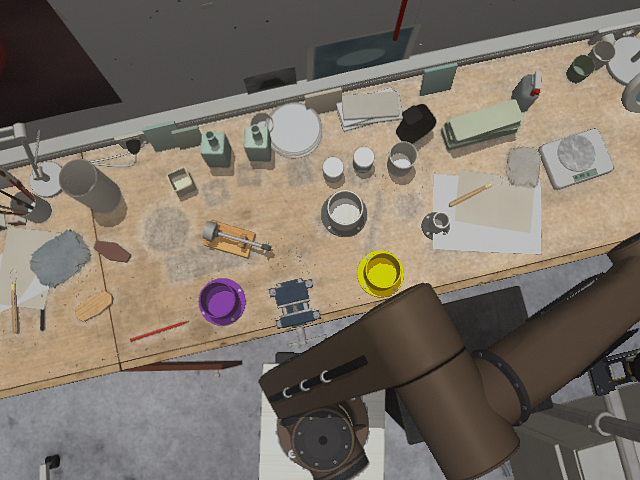

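Top view: the plunger lies with its disc at (210,232) and its eye at (267,247). Side view: disc at (296,338), eye at (325,279).

Wide sleeve candidates in the top view:
- grey tube with dark foot (345,212): fits the description
- purple look-alike (222,301)
- yellow look-alike (381,273)
- mug (402,157)
- tall grey cylinder (90,185)
- narrow sleeve (437,222)

I choose (345,212). Next I'll measure it and check one close crop.

```bash
cat > h.py <<'E'
import numpy as np,cv2
from plant import vision,ctrl
def K(m,h=480):
    f=h/2/np.tan(np.radians(m["vertical_fov"]/2)); return np.array([[f,0,m["cx"]],[0,f,m["cy"]],[0,0,1]])
def ray(m,uv):
    q=cv2.undistortPoints(np.float64(uv).reshape(-1,1,2),K(m),np.array(m["D"]))[:,0]
    T=np.array(m["cam_to_world"]); return T[:3,3],np.c_[q,np.ones(len(q))]@T[:3,:3].T
def onplane(m,uv,z):
    c,r=ray(m,uv); return c+r*((z-c[2])/r[:,2])[:,None]
def cloud(m,d):
    v,u=np.mgrid[:480,:640]; c,r=ray(m,np.c_[u.ravel(),v.ravel()]); return (c+r*d.reshape(-1,1)).reshape(480,640,3)
E
python3 - <<'E'
from h import *
t=np.load("pics/top.npz");s=np.load("pics/side.npz");mt=vision.camera_model("top");ms=vision.camera_model("side")
a=cv2.resize(t["p"][195:275,185:385],None,fx=4,fy=4,interpolation=2)
b=cv2.resize(s["p"][190:370,260:360],None,fx=3,fy=3,interpolation=2)
c=np.zeros((320,800,3),np.uint8);c[:,:]=a
b=cv2.resize(s["p"][260:370,260:360],None,fx=2.5,fy=2.5)
o=np.zeros((600,800,3),np.uint8);o[:320]=c;o[322:322+b.shape[0],:b.shape[1]]=b
cv2.imwrite("pics/crop1.png",o[...,::-1])
for n,im,m,w,e in(("top",t,mt,(310,178,380,245),(190,215,285,265)),("side",s,ms,(255,190,320,255),(270,265,350,370))):
    P=cloud(m,im["d"])
    x0,y0,x1,y1=w; q=P[y0:y1,x0:x1].reshape(-1,3)
    q=q[(q[:,2]>.079)&(q[:,2]<.092)]; A=np.c_[2*q[:,:2],np.ones(len(q))]
    k=np.linalg.lstsq(A,(q[:,:2]**2).sum(1),rcond=None)[0]; print(n,"rim",k[:2],"r",np.sqrt(k[2]+k[:2]@k[:2]),len(q),q[:,:2].min(0),q[:,:2].max(0))
    x0,y0,x1,y1=e; Q=P[y0:y1,x0:x1].reshape(-1,3); Q=Q[(Q[:,2]>.05)&(Q[:,2]<.09)]
    print(len(Q)); mu=Q[:,:2].mean(0);u,sv,vt=np.linalg.svd(Q[:,:2]-mu);print(mu,vt[0],((Q[:,:2]-mu)@vt[0]).min(),((Q[:,:2]-mu)@vt[0]).max())
print("eye",onplane(mt,[(267,247)],.06),onplane(ms,[(325,279)],.06),"disc",onplane(mt,[(210,232)],.06))
E
```

```text
top rim [ 0.54992549 -0.04207042] r 0.043737462858441406 187 [ 0.5039782  -0.08645559] [0.59653884 0.00315603]
540
[0.47018077 0.25285194] [0.24296525 0.97003499] -0.1103846879422079 0.06912569628276996
side rim [ 0.54543364 -0.04073479] r 0.043765301667927414 270 [ 0.49966933 -0.08743687] [0.59080503 0.00570109]
1048
[0.46786123 0.2667988 ] [0.24016723 0.97073153] -0.12505459394758353 0.05585994121352386
eye [[0.44568672 0.15445704 0.06      ]] [[0.44192274 0.1628004  0.06      ]] disc [[0.48097526 0.30337601 0.06      ]]
```

View pics/crop1.png

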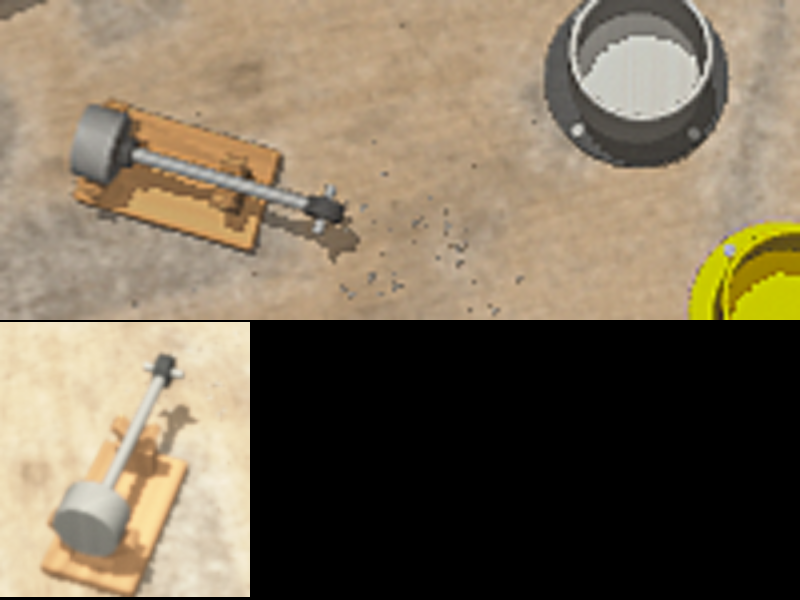

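The crop shows the plunger's eye with the pin stubs at top-view (266,247), and the grey wide tube on its dark foot. Sizes fit (rim radius about 44 mm). I'll start the transit high, with the turn after it.

Emit:
move_arm(moves=[8.7,-2.3,2.0,-0.3,0,0,0,8.7,-2.3,2.0,-0.3,0,0,0,8.7,-2.3,2.0,-0.3,0,0,0,8.7,-2.3,2.0,-0.3,0,0,0,8.7,-2.3,2.0,-0.3,0,0,0,8.7,-2.3,2.0,-0.3,0,0,0,8.7,-2.3,2.0,-0.3,0,0,0,8.7,-2.3,2.0,-0.3,0,0,0])

```text
clock: 0.9
tool_pos: [0.3069, -0.4516, 0.2584]
orientation: [180.0, -0.0, -165.6]
force: [0.8, -0.4, 0.4]
opening: 0.087
gripper_force: 0.0
```

Emit:
move_arm(moves=[8.7,-2.3,2.0,-0.3,0,0,0,8.7,-2.3,2.0,-0.3,0,0,0,8.7,-2.3,2.0,-0.3,0,0,0,8.7,-2.3,2.0,-0.3,0,0,0,8.7,-2.3,2.0,-0.3,0,0,0,8.7,-2.3,2.0,-0.3,0,0,0,8.7,-2.3,2.0,-0.3,0,0,0,8.7,-2.3,2.0,-0.3,0,0,0])

```text
clock: 1.7
tool_pos: [0.4452, -0.2509, 0.2825]
orientation: [180.0, -0.0, -165.6]
force: [0.2, -0.1, -0.0]
opening: 0.0872
gripper_force: 0.0
```

Emit:
move_arm(moves=[8.7,-0.6,2.4,0,0,0,-0.134,8.7,0.3,3.0,0,0,0,0,8.7,0.3,3.0,0,0,0,0,8.7,0.3,3.0,0,0,0,0,8.7,0,0,0,0,0,0])

```text
clock: 2.2
tool_pos: [0.4009, -0.1455, 0.2827]
orientation: [180.0, 0.1, -157.8]
force: [0.8, -0.9, 0.2]
opening: 0.0868
gripper_force: 0.0
```

```bash
python3 - <<'E'
from h import *
o=ctrl.get_obs();print(o["clock"],o["tool_pos"],o["orientation"],o["joint_pos"])
t=np.load("pics/top.npz");P=cloud(vision.camera_model("top"),t["d"])[270:330,262:325].reshape(-1,3)
for z in(.04,.08,.1,.12):
    q=P[(P[:,2]>z)&(P[:,2]<.3)]; print(z,len(q),q.min(0) if len(q) else"",q.max(0) if len(q) else "")
E
```

```text
2.2 [ 0.40089536 -0.14547586  0.28273665] [ 1.79968877e+02  5.85588215e-02 -1.57772364e+02] [ 6.73760107e+00 -5.69578342e+00 -2.38569091e+01 -4.80374210e-02
 -7.17907606e+01 -7.44949572e+01]
0.04 1230 [0.23945745 0.03074345 0.04004711] [0.36759915 0.13032192 0.10132468]
0.08 815 [0.2446112  0.03074345 0.08006399] [0.33800049 0.12717882 0.10132468]
0.1 4 [0.26267407 0.04333178 0.10002676] [0.30358032 0.09094348 0.10132468]
0.12 0
```

Emit:
move_arm(moves=[8.7,-1.9,3.3,0,0,0,0,8.7,-1.9,3.3,0,0,0,0,8.7,-1.9,3.3,0,0,0,0,8.7,-1.9,3.3,0,0,0,0,8.7,-1.9,3.3,0,0,0,0,8.7,-1.9,3.3,0,0,0,0,8.7,-1.9,3.3,0,0,0,0,8.7,-1.9,3.3,0,0,0,0])

```text
clock: 3.0
tool_pos: [0.4441, 0.1559, 0.2825]
orientation: [-180.0, -0.0, -157.9]
force: [0.9, -0.4, 0.6]
opening: 0.0871
gripper_force: 0.0
```

Emit:
move_arm(moves=[8.7,0,0,0,0,0,-0.134,8.7,0,0,0,0,0,-0.134,8.7,0,0,0,0,0,-0.134,8.7,0,0,0,0,0,-0.134,8.7,0,0,0,0,0,-0.134,8.7,0,0,0,0,0,-0.134,8.7,0,0,0,0,0,-0.134,8.7,0,0,0,0,0,0])

```text
clock: 3.8
tool_pos: [0.4441, 0.1542, 0.2823]
orientation: [180.0, -0.0, -104.0]
force: [-0.5, -0.1, 0.6]
opening: 0.0868
gripper_force: 0.0
```

```bash
python3 - <<'E'
from h import *
o=ctrl.get_obs();m=vision.camera_model("wrist");p,d=vision.snapshot("wrist")
print(o["clock"],o["tool_pos"],o["orientation"],o["joint_pos"]);print(m)
np.savez("pics/w1.npz",p=p,d=d,T=m["cam_to_world"]);cv2.imwrite("pics/w1.png",p[...,::-1])
E
```

```text
3.8 [0.44413773 0.15422529 0.28226886] [ 1.79981698e+02 -2.67603214e-02 -1.04048920e+02] [ 4.32248504e+01 -9.40559020e-01 -1.95583581e+01 -9.80783713e-04
 -7.14146080e+01 -5.72734621e+01]
{'vertical_fov': 67.17730970793616, 'cx': 322.87592381213034, 'cy': 242.1864125066575, 'D': array([-0.00560897,  0.        ,  0.        ,  0.        ,  0.        ]), 'cam_to_world': array([[-0.97037859,  0.23261965,  0.06521874,  0.42582745],
       [ 0.24158685,  0.93312765,  0.26628666,  0.08277723],
       [ 0.0010861 ,  0.27415486, -0.96168494,  0.4324346 ],
       [ 0.        ,  0.        ,  0.        ,  1.        ]])}
```

View pics/w1.png

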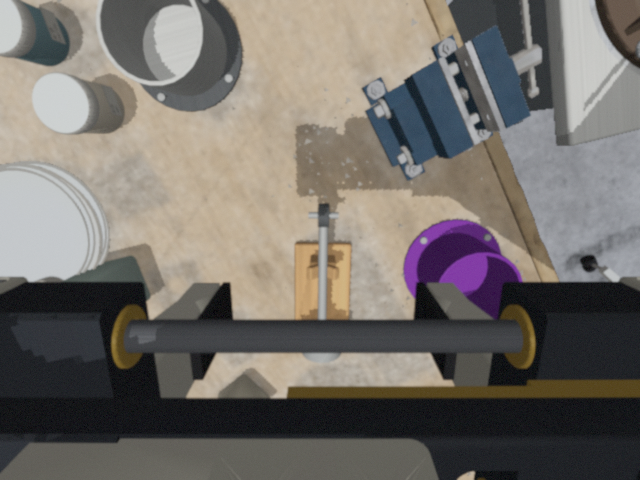

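The wrist view shows the pin at about (323,215), with the rod running straight down the image (pin level across) and the wide sleeve at top left. Next I'll measure the pin.

```bash
python3 - <<'E'
from h import *
w=np.load("pics/w1.npz");m=vision.camera_model("wrist");m["cam_to_world"]=w["T"]
P=cloud(m,w["d"]);g=P[195:235,300:346]; 
mk=(g[...,2]>.04)&(g[...,2]<.08)
for v in range(195,235,2): 
    r=np.where(mk[v-195])[0]; print(v,(r.min()+300,r.max()+300,round(float(np.median(g[v-195][r][:,2])),4)) if len(r) else "")
print(onplane(m,[(323,215),(307,215),(338,215),(323,270)],.055))
E
```

```text
195 
197 
199 
201 
203 (np.int64(318), np.int64(326), 0.0528)
205 (np.int64(318), np.int64(328), 0.0597)
207 (np.int64(318), np.int64(328), 0.0626)
209 (np.int64(318), np.int64(328), 0.0647)
211 (np.int64(318), np.int64(328), 0.066)
213 (np.int64(308), np.int64(337), 0.058)
215 (np.int64(308), np.int64(337), 0.0587)
217 (np.int64(308), np.int64(337), 0.059)
219 (np.int64(317), np.int64(328), 0.0675)
221 (np.int64(317), np.int64(328), 0.0667)
223 (np.int64(317), np.int64(328), 0.0663)
225 (np.int64(317), np.int64(328), 0.0641)
227 (np.int64(318), np.int64(327), 0.0606)
229 (np.int64(318), np.int64(327), 0.0591)
231 (np.int64(318), np.int64(327), 0.0591)
233 (np.int64(318), np.int64(327), 0.0592)
[[0.44403442 0.15815182 0.055     ]
 [0.46054099 0.15403808 0.055     ]
 [0.42855791 0.16200824 0.055     ]
 [0.45904897 0.21848478 0.055     ]]
```

Emit:
move_arm(moves=[8.7,-0.4,0.05,1,0,0,0,8.7,0,0,3,0,0,0,8.7,0,0,4,0,0,0,8.7,0,0,4,0,0,0,8.7,0,0,4,0,0,0,8.7,0,0,3,0,0,0,8.7,0,0,2,0,0,0,6,0,0,1,0,0,0])

```text
clock: 4.65
tool_pos: [0.4433, 0.1576, 0.0601]
orientation: [179.9, -0.2, -104.3]
force: [-0.4, 0.1, -0.5]
opening: 0.0829
gripper_force: 0.0
```

Emit:
move_arm(moves=[4.5,0,0,1,0,0,0,4.5,0,0,0.8,0,0,0,4.5,0,0,0,0,0,0,4.5,0,0,0,0,0,0])

```text
clock: 5.05
tool_pos: [0.4448, 0.1587, 0.045]
orientation: [-180.0, 0.0, -104.2]
force: [-0.3, 0.4, -0.3]
opening: 0.0526
gripper_force: 0.0
```

```bash
python3 - <<'E'
from h import *
o=ctrl.get_obs();m=vision.camera_model("wrist");p,d=vision.snapshot("wrist")
print(o["clock"],o["tool_pos"],o["orientation"],o["opening"])
cv2.imwrite("pics/w2.png",p[...,::-1])
E
```

```text
5.05 [0.44475568 0.15867551 0.04501318] [-1.79970647e+02  3.42813561e-02 -1.04161766e+02] 0.052565396478101954
```

View pics/w2.png

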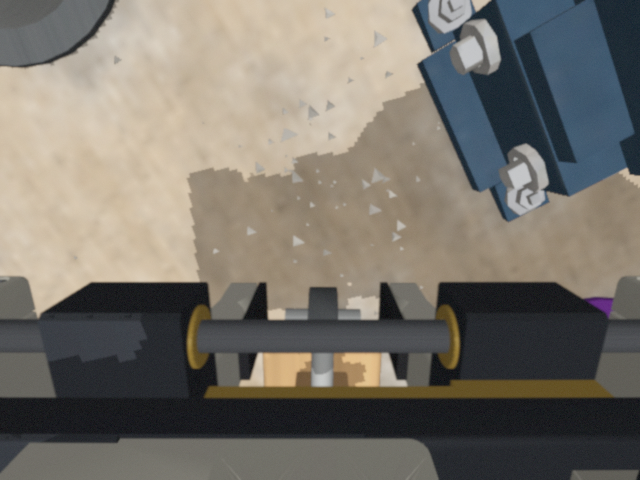

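The pin at (323,314) sits centred between the fingers (265 to 382). Next I'll close on it.

Emit:
move_arm(moves=[2.5,0,0,0,0,0,0,2.5,0,0,0,0,0,0,2.5,0,0,0,0,0,0,2.5,0,0,0,0,0,0,2.5,0,0,0,0,0,0,2.5,0,0,0,0,0,0])

```text
clock: 5.7
tool_pos: [0.4448, 0.1586, 0.0448]
orientation: [-180.0, 0.0, -104.1]
force: [2.5, -1.4, 3.4]
opening: 0.0303
gripper_force: 30.0
```

Emit:
move_arm(moves=[2.5,0,0,0,0,0,0,2.5,0,0,0,0,0,0])

```text
clock: 5.9
tool_pos: [0.4447, 0.1586, 0.0447]
orientation: [-180.0, 0.0, -104.1]
force: [0.9, 0.4, 3.4]
opening: 0.0303
gripper_force: 30.0
```

Emit:
move_arm(moves=[2.5,0,0,-0.4,0,0,0,2.5,0,0,-0.8,0,0,0,2.5,0,0,-1,0,0,0,2.5,0,0,-1,0,0,0,2.5,0,0,-0.8,0,0,0,2.5,0,0,0,0,0,0])

```text
clock: 6.5
tool_pos: [0.4444, 0.1582, 0.0858]
orientation: [-180.0, 0.0, -104.2]
force: [-0.4, -1.1, -0.4]
opening: 0.0304
gripper_force: 30.0
```

```bash
python3 - <<'E'
from h import *
p,d=vision.snapshot("side");o=ctrl.get_obs();print(o["clock"],o["tool_pos"],o["force"],o["moment"],o["gripper_force"],o["opening"])
cv2.imwrite("pics/s2.png",cv2.resize(p[200:380,230:430],None,fx=3,fy=3)[...,::-1])
E
```

```text
6.55 [0.44406234 0.15793633 0.08505153] [ 0.28833027 -0.91496259 -1.80240389] [-0.39113528  0.06359729 -0.11904198] 29.999719262123108 0.030463669838002267
```

View pics/s2.png

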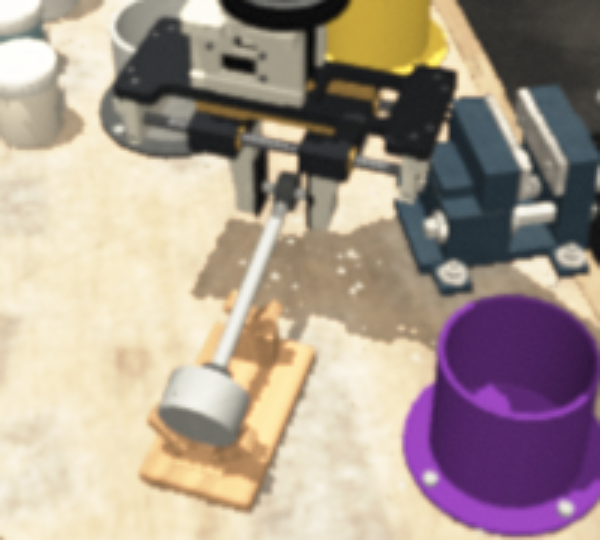

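The disc still rests on the cradle at (205,405) in the crop, and the rod tilts about 15° with the pin held at (285,190). I'll keep lifting, leaning a little toward the disc so it doesn't drag into the cradle post.

Emit:
move_arm(moves=[2.5,-0.2,0,-1,0,0,0,2.5,-0.4,0,-1.5,0,0,0,2.5,-0.5,0,-1.5,0,0,0,2.5,-0.6,0,-1.5,0,0,0,2.5,-0.6,0,-1.5,0,0,0,2.5,-0.5,0,-1.5,0,0,0,2.5,-0.2,0,-1,0,0,0,2.5,0,0,-0.5,0,0,0])

```text
clock: 7.35
tool_pos: [0.4518, 0.1878, 0.1852]
orientation: [-180.0, 0.0, -104.1]
force: [1.0, 0.2, -4.9]
opening: 0.0305
gripper_force: 30.0
```

Emit:
move_arm(moves=[2.5,0,0,-1,0,0,0,2.5,0,0,-1.5,0,0,0,2.5,0,0,-1.5,0,0,0,2.5,0,0,-2,0,0,0,2.5,0,0,-2,0,0,0,2.5,0,0,-2,0,0,0,2.5,0,0,-1,0,0,0,2.5,0,0,-0.5,0,0,0])

```text
clock: 8.15
tool_pos: [0.4517, 0.1874, 0.3001]
orientation: [-180.0, 0.0, -104.2]
force: [0.5, 0.5, -3.8]
opening: 0.0305
gripper_force: 30.0
```

Emit:
move_arm(moves=[2.5,0,0,0,0,0,0,2.5,0,0,0,0,0,0,2.5,0,0,0,0,0,0,2.5,0,0,0,0,0,0,2.5,0,0,0,0,0,0])

```text
clock: 8.65
tool_pos: [0.4516, 0.1874, 0.2991]
orientation: [180.0, -0.0, -104.2]
force: [0.7, 0.2, -3.9]
opening: 0.0303
gripper_force: 30.0
```

```bash
python3 - <<'E'
from h import *
p,d=vision.snapshot("side");o=ctrl.get_obs();print(o["clock"],o["tool_pos"],o["force"],o["moment"],o["gripper_force"],o["opening"])
np.savez("pics/s3.npz",p=p,d=d)
cv2.imwrite("pics/s3.png",cv2.resize(p[80:380,200:440],None,fx=2,fy=2)[...,::-1])
E
```

```text
8.7 [0.45170094 0.18750651 0.29924669] [-0.16557309  0.12055491 -3.7350795 ] [0.14873008 0.13042351 0.03199367] 29.99940723180771 0.030186530576642816
```

View pics/s3.png

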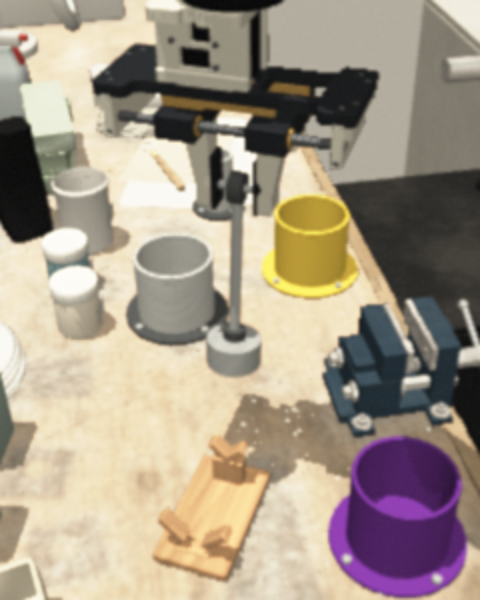

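The plunger is lifted clear and hangs nearly plumb: eye at (238,185), disc at (233,350) in the crop. Next I'll measure its lean.

```bash
cat >> h.py <<'E'
def tilt(d,tcp):
    P=cloud(vision.camera_model("side"),d).reshape(-1,3); g=tcp[2]+.011
    q=P[(np.hypot(*(P[:,:2]-tcp[:2]).T)<.07)&(P[:,2]>g-.13)&(P[:,2]<g-.035)]
    q=q[np.hypot(*(q[:,:2]-np.median(q[:,:2],0)).T)<.03]
    a=np.polyfit(q[:,2],q[:,:2],1); s=-a[0]; r=np.radians(-104)
    print(len(q),"lean per unit down (world)",s,"deg",np.degrees(np.arctan(np.hypot(*s))),"bottom offset from pin",s*.165)
    k=P[(np.hypot(*(P[:,:2]-tcp[:2]).T)<.09)&(P[:,2]<g-.135)&(P[:,2]>max(.03,g-.18))]; print("disc pts",len(k),k.min(0),k.max(0))
E
python3 - <<'E'
from h import *
tilt(np.load("pics/s3.npz")["d"],np.array([.4517,.1875,.2992]))
E
```

```text
339 lean per unit down (world) [0.0315819  0.12363476] deg 7.271913602792274 bottom offset from pin [0.00521101 0.02039974]
disc pts 573 [0.4296722  0.18378127 0.14645943] [0.4764018  0.23098978 0.17502277]
```

The lean is 7.3°, so it's bound short of plumb. I'll ease the grip carefully by stepping the opening up.

Emit:
move_arm(moves=[2.95,0,0,0,0,0,0])

```text
clock: 8.8
tool_pos: [0.4518, 0.1877, 0.2995]
orientation: [-180.0, 0.0, -104.1]
force: [0.6, 0.3, -4.0]
opening: 0.0305
gripper_force: 30.0
```

Emit:
move_arm(moves=[3.0,0,0,0,0,0,0])

```text
clock: 8.9
tool_pos: [0.4518, 0.1877, 0.2996]
orientation: [-180.0, 0.0, -104.2]
force: [0.6, -0.2, -4.4]
opening: 0.0303
gripper_force: 29.3
```

Emit:
move_arm(moves=[3.0,0,0,0,0,0,0])

```text
clock: 9.0
tool_pos: [0.4517, 0.1875, 0.2996]
orientation: [180.0, -0.0, -104.2]
force: [-0.6, 0.4, -3.7]
opening: 0.0302
gripper_force: 29.3
```

Emit:
move_arm(moves=[3.03,0,0,0,0,0,0])

```text
clock: 9.1
tool_pos: [0.4516, 0.1874, 0.2995]
orientation: [180.0, -0.0, -104.2]
force: [0.2, -1.2, -4.8]
opening: 0.0308
gripper_force: 25.5
```

Emit:
move_arm(moves=[3.08,0,0,0,0,0,0])

```text
clock: 9.2
tool_pos: [0.4517, 0.1874, 0.2995]
orientation: [180.0, -0.0, -104.2]
force: [0.1, -0.1, -4.3]
opening: 0.0312
gripper_force: 18.8
```

Emit:
move_arm(moves=[3.11,0,0,0,0,0,0,3.11,0,0,0,0,0,0])

```text
clock: 9.4
tool_pos: [0.4518, 0.1876, 0.2996]
orientation: [-180.0, 0.0, -104.2]
force: [-0.4, 0.2, -3.9]
opening: 0.0313
gripper_force: 13.2
```

13 N is in the easing band, so I'll let it swing and settle, then look.

Emit:
move_arm(moves=[3.11,0,0,0,0,0,0,3.11,0,0,0,0,0,0,3.11,0,0,0,0,0,0,3.11,0,0,0,0,0,0,3.11,0,0,0,0,0,0,3.11,0,0,0,0,0,0,3.11,0,0,0,0,0,0,3.11,0,0,0,0,0,0])

```text
clock: 10.2
tool_pos: [0.4518, 0.1876, 0.2996]
orientation: [-180.0, 0.0, -104.2]
force: [0.5, -0.4, -4.2]
opening: 0.031
gripper_force: 13.0
```

```bash
python3 - <<'E'
from h import *
p,d=vision.snapshot("side");o=ctrl.get_obs();print(o["clock"],o["gripper_force"]);tilt(d,o["tool_pos"])
E
```

```text
10.25 12.998411357402802
299 lean per unit down (world) [0.00822212 0.05051862] deg 2.930032357697258 bottom offset from pin [0.00135665 0.00833557]
disc pts 572 [0.42681822 0.17219585 0.14458719] [0.47423079 0.2208685  0.17543787]
```

Lean is 2.9°, within 5°. Firm grip again, then a small tool tilt to take out the rest, then over to the sleeve.

Emit:
move_arm(moves=[3.0,0,0,0,0,0,0,2.5,0,0,0,0,0,0,2.5,0,0,0,0,0,0,2.5,0,0,0,0,0.015,0,2.5,0,0,0,0,0.02,0,2.5,0,0,0,0,0.015,0])

```text
clock: 10.85
tool_pos: [0.4518, 0.1876, 0.2995]
orientation: [-180.0, -3.0, -104.1]
force: [-0.2, -0.2, -3.3]
opening: 0.0304
gripper_force: 30.0
```

Emit:
move_arm(moves=[2.5,0.3,-0.2,0,0,0,0,2.5,0.6,-0.5,0,0,0,0,2.5,1,-0.7,0,0,0,0,2.5,1.3,-1,0,0,0,0,2.5,1.6,-1.2,0,0,0,0,2.5,1.7,-1.3,0,0,0,0,2.5,1.8,-1.3,0,0,0,0,2.5,1.8,-1.3,0,0,0,0])

```text
clock: 11.65
tool_pos: [0.5001, 0.0695, 0.3049]
orientation: [-180.0, -2.9, -104.2]
force: [0.1, -0.5, -4.5]
opening: 0.0305
gripper_force: 30.0
```

Emit:
move_arm(moves=[2.5,1.8,-1.3,0,0,0,0,2.5,1.8,-1.3,0,0,0,0,2.5,1.7,-1.3,0,0,0,0,2.5,1.5,-1.1,0,0,0,0,2.5,1.2,-0.9,0,0,0,0,2.5,0.9,-0.7,0,0,0,0,2.5,0.6,-0.5,0,0,0,0,2.5,0.3,-0.2,0,0,0,0])

```text
clock: 12.45
tool_pos: [0.547, -0.042, 0.3095]
orientation: [180.0, -2.9, -104.2]
force: [-0.6, -0.2, -3.7]
opening: 0.0303
gripper_force: 30.0
```

Emit:
move_arm(moves=[2.5,0,0,0,0,0,0,2.5,0,0,0,0,0,0,2.5,0,0,0,0,0,0])

```text
clock: 12.75
tool_pos: [0.5465, -0.0409, 0.3095]
orientation: [180.0, -2.9, -104.1]
force: [0.9, 0.4, -4.3]
opening: 0.0303
gripper_force: 30.0
```

```bash
python3 - <<'E'
from h import *
p,d=vision.snapshot("side");o=ctrl.get_obs();print(o["clock"],o["tool_pos"],o["orientation"],o["gripper_force"],o["opening"]);tilt(d,o["tool_pos"])
cv2.imwrite("pics/s4.png",cv2.resize(p[60:300,190:400],None,fx=2.5,fy=2.5)[...,::-1])
E
```

```text
12.8 [ 0.54658162 -0.04090203  0.30955805] [-179.99551132   -2.8574949  -104.10839625] 29.999307096004486 0.0303424496076056
209 lean per unit down (world) [0.00115692 0.02430456] deg 1.3938503725790257 bottom offset from pin [0.00019089 0.00401025]
disc pts 361 [ 0.52069822 -0.05939054  0.15486998] [ 0.5683631  -0.01032793  0.18549839]
```

View pics/s4.png

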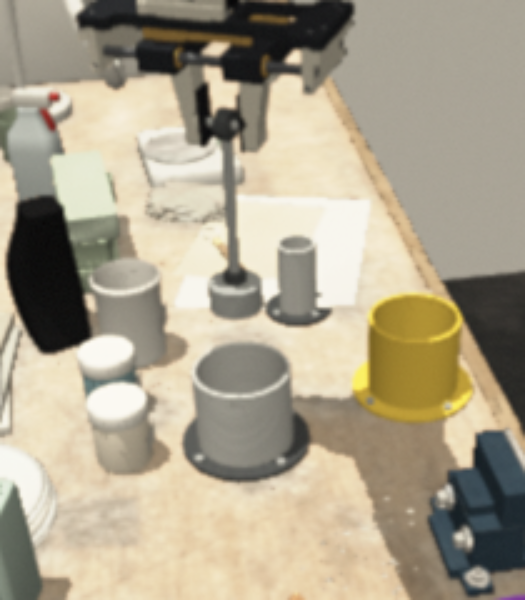

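The disc hangs over the wide sleeve: its 3D centre is about (0.545, -0.035), against the sleeve centre at (0.548, -0.041). Descending along the tool's axis takes out the remaining 6 mm.

Emit:
move_arm(moves=[2.5,0,0,0.8,0,0,0,2.5,0,0,1.4,0,0,0,2.5,0,0,1.4,0,0,0,2.5,0,0,1.4,0,0,0,2.5,0,0,1.4,0,0,0,2.5,0,0,1.2,0,0,0,2.5,0,0,0.4,0,0,0,2.5,0,0,0,0,0,0])

```text
clock: 13.6
tool_pos: [0.5454, -0.0453, 0.229]
orientation: [179.9, -2.9, -104.1]
force: [-0.6, -0.3, -3.9]
opening: 0.0304
gripper_force: 30.0
```

Emit:
move_arm(moves=[2.5,0,0,0.8,0,0,0,2.5,0,0,1.2,0,0,0,2.5,0,0,1.2,0,0,0,2.5,0,0,1,0,0,0,2.5,0,0,0.8,0,0,0,2.5,0,0,0.4,0,0,0,2.5,0,0,0.2,0,0,0,2.5,0,0,0,0,0,0])

```text
clock: 14.4
tool_pos: [0.5451, -0.048, 0.1736]
orientation: [180.0, -2.9, -104.2]
force: [0.2, -0.4, -4.5]
opening: 0.0305
gripper_force: 30.0
```

Emit:
move_arm(moves=[2.5,0,0,0.2,0,0,0,2.5,0,0,0.2,0,0,0,2.5,0,0,0,0,0,0])

```text
clock: 14.7
tool_pos: [0.5449, -0.0482, 0.1696]
orientation: [180.0, -2.9, -104.2]
force: [-0.1, -0.4, -4.3]
opening: 0.0304
gripper_force: 30.0
```

Emit:
move_arm(moves=[2.5,0,0,0.15,0,0,0,2.5,0,0,0.15,0,0,0,2.5,0,0,0.1,0,0,0,2.5,0,0,0,0,0,0])

```text
clock: 15.1
tool_pos: [0.5448, -0.0484, 0.1655]
orientation: [180.0, -2.9, -104.2]
force: [-0.8, 0.3, -3.8]
opening: 0.0305
gripper_force: 30.0
```

Emit:
move_arm(moves=[2.5,0,0,0.1,0,0,0,2.5,0,0,0.1,0,0,0,2.5,0,0,0,0,0,0])

```text
clock: 15.4
tool_pos: [0.5456, -0.0484, 0.1644]
orientation: [-179.9, -2.8, -104.1]
force: [-0.2, 1.2, 1.7]
opening: 0.0305
gripper_force: 30.0
```

Emit:
move_arm(moves=[2.5,0,0,0.1,0,0,0,2.5,0,0,0,0,0,0])

```text
clock: 15.6
tool_pos: [0.5462, -0.0484, 0.1642]
orientation: [-179.8, -2.8, -104.1]
force: [0.0, 1.4, 6.7]
opening: 0.0302
gripper_force: 30.0
```

Contact at the expected floor height (pin about 0.175 m). Next I'll ease the grip so the disc settles flat, then open gently.

Emit:
move_arm(moves=[3.0,0,0,-0.1,0,0,0,3.06,0,0,0,0,0,0,3.11,0,0,0,0,0,0,3.11,0,0,0.05,0,0,0,3.13,0,0,0.05,0,0,0,3.13,0,0,0,0,0,0,3.13,0,0,0,0,0,0])

```text
clock: 16.3
tool_pos: [0.5462, -0.0484, 0.1641]
orientation: [-179.8, -2.8, -104.1]
force: [-1.4, 1.6, 9.7]
opening: 0.0315
gripper_force: 10.0
```

```bash
python3 - <<'E'
from h import *
p,d=vision.snapshot("side");o=ctrl.get_obs();print(o["clock"],o["tool_pos"],o["orientation"],o["force"],o["gripper_force"],o["opening"])
tcp=o["tool_pos"];P=cloud(vision.camera_model("side"),d).reshape(-1,3);q=P[(np.hypot(*(P[:,:2]-tcp[:2]).T)<.03)&(P[:,2]>.095)&(P[:,2]<.145)]
print(len(q),np.polyfit(q[:,2],q[:,:2],1))
E
```

```text
16.35 [ 0.54619153 -0.04840257  0.16412366] [-179.83281465   -2.8236246  -104.12006288] [-0.96375384  2.17394864 10.07602565] 10.02135694026947 0.031521593114593106
86 [[ 0.00431651 -0.02343639]
 [ 0.54220417 -0.03938188]]
```

Emit:
move_arm(moves=[3.13,0,0,-0.1,0,0,0,3.13,0,0,0,0,0,0,3.13,0,0,-0.1,0,0,0,3.13,0,0,0,0,0,0])

```text
clock: 16.75
tool_pos: [0.5447, -0.0484, 0.1644]
orientation: [180.0, -2.9, -104.2]
force: [1.7, 0.8, 1.5]
opening: 0.0316
gripper_force: 10.0
```

Emit:
move_arm(moves=[3.2,0,0,-0.05,0,0,0,3.3,0,0,0,0,0,0,3.6,0,0,0,0,0,0,4.5,0,0,0,0,0,0,6,0,0,0,0,0,0,6.5,0,0,0,0,0,0,6.5,0,0,0,0,0,0,6.5,0,0,0,0,0,0])

```text
clock: 17.55
tool_pos: [0.5449, -0.0484, 0.1652]
orientation: [180.0, -2.9, -104.2]
force: [-0.5, 0.1, 0.4]
opening: 0.064
gripper_force: 0.0
```

Emit:
move_arm(moves=[6.5,0,0,-0.5,0,0,0,6.5,0,0,-2,0,0,0,6.5,0,0,-3,0,0,0,6.5,0,0,-3,0,0,0,6.5,0,0,-3,0,0,0,6.5,0,0,-1,0,0,0,6.5,0,0,0,0,0,0,6.5,0,0,0,0,0,0])

```text
clock: 18.35
tool_pos: [0.5459, -0.0423, 0.2892]
orientation: [179.9, -2.9, -104.2]
force: [-0.4, 0.7, -1.0]
opening: 0.0648
gripper_force: 0.0
```

```bash
python3 - <<'E'
from h import *
p,d=vision.snapshot("side");o=ctrl.get_obs();print(o["clock"],o["tool_pos"],o["force"],o["opening"])
P=cloud(vision.camera_model("side"),d).reshape(-1,3);q=P[(np.hypot(*(P[:,:2]-[.546,-.043]).T)<.03)&(P[:,2]>.095)&(P[:,2]<.155)]
e=P[(np.hypot(*(P[:,:2]-[.546,-.043]).T)<.035)&(P[:,2]>.1)&(P[:,2]<.21)]
print(len(q),np.polyfit(q[:,2],q[:,:2],1),e[:,2].max())
cv2.imwrite("pics/s5.png",cv2.resize(p[60:300,190:400],None,fx=2.5,fy=2.5)[...,::-1])
E
```

```text
18.4 [ 0.54571286 -0.04238511  0.28869952] [0.70639218 0.01313751 0.20621718] 0.0649561452914635
98 [[ 0.0006817   0.0042394 ]
 [ 0.5428824  -0.03856341]] 0.18705637695292338
```

View pics/s5.png

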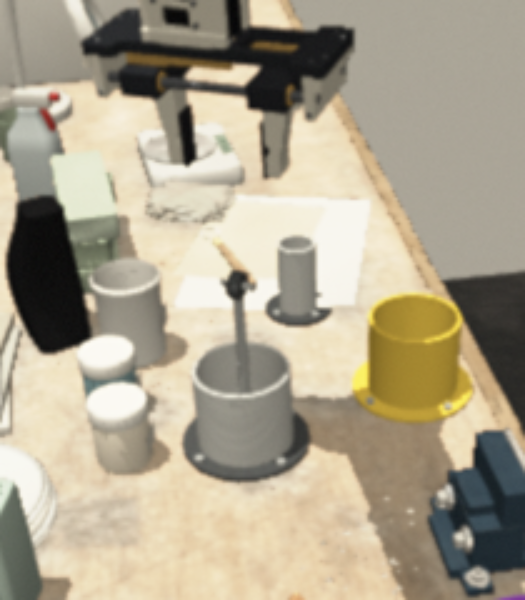

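The plunger stands upright in the wide sleeve: eye at (238,283), lean under 0.3°, top at 0.187 m against 0.186 m expected. The gripper is clear of it.

```bash
python3 -c "
from plant import ctrl; print(ctrl.close_job())"
```

```text
the job is handed in; nothing more can be done
None
```

The plunger stands upright on the floor of the wide sleeve, released with the gripper clear, and the job was handed in at about 18.4 s; at the 30 N grip it had already swung to 7.3° off plumb while being lifted, and easing to 13 N brought it to 2.9° before the firm re-grip.

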